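# Bring a dish under the microscope and hold the stage at its click

## Robot

A 7-joint arm with a two-finger parallel gripper is mounted at the origin on the work surface. World frame = base frame: x ahead of the robot, y to its left, z up, the work surface at z = 0. Lengths are in mm, angles in rad, forces in N, time in s.
With the tool pointing down it reaches from about 350 to 900 mm from the base axis. Payload 7.2 kg.
Tool frame: the origin (TCP) lies at the very end of the fingers, on their centre line; the grasp point (between the pads) lies ctrl.hold_point_z behind it (ctrl.hold_point_z is the distance from the TCP to the grasp point, in mm); z points along the fingers, y is the line along which they close (so a half turn about z gives the same grasp; the last joint's range is limited). The gripper opens to 85 mm and grips with 20 to 120 N. Pads are 22 mm wide; open, the fingers measure 114 mm over their backs; the gripper's body (76 mm by 85 mm) begins 54 mm behind the grasp point. The pads swing forward as they close: fully open they stand 13 mm farther back than shut.
Start: joints at [1.052, 0.411, -0.013, 1.596, 0.006, 1.134, -0.082], TCP at [272.293, -562.571, 191.397] pointing down, gripper open.
Joint ranges: [-2.95, 2.95], [-0.29, 1.99], [-1.47, 1.44], [0.14, 2.54], [-1.03, 4.17], [0.13, 1.85], [-2.86, 2.86]. Speed limits (rad/s): [2.39, 2.39, 3.01, 3.01, 3.14, 3.14, 3.14].

## Interface

Orientations are given as a rotation vector (axis times angle).
In Python, from station import read_state, cams, ctrl gives the robot as it stands.
- The arm moves only by the tool servo_tool, never from a script. Its argument "moves" is a list of rows, each a list of 2 entries, a list of its own where there are three numbers: the shift along the tool's x, y, z in m, then the turn about the tool's z in degrees. In form: [[[x, y, z], yaw], ...]. A call has exactly 10 rows; each row is the pose to reach, as a shift and turn from the pose commanded when the call began, along the tool's axes at that moment; what a row does not reach only later rows make up. A row lasts 1/12 s, in which the tool goes at most 41.7 mm and 7.16 degrees, less where a joint would pass 70% of its speed; a pose out of reach is approached as far as the arm can. A call with a gripper value outside its range is refused whole. "fingers" is the finger opening in m, from 0 to 0.0854, set as the call begins (left out, the last holds). The fingers move at their own pace and stop on an object; "squeeze" is the grip in N (left out, the last holds). Time passes only in rows, so rows that repeat a pose let the fingers close, or fill a call up. It gives the time, the measured TCP pose, the force, the opening and the grip force at its end, in the units of the state.
- read_state(): the state, without advancing time (a new reading comes with each control period).
- cams.read_camera(name): name is "scene" or "top" or "wrist"; returns a dict with "img" (384x512x3 uint8, red, green, blue), "fx", "fy", "cx", "cy" (pixels), "D" ([k1, k2, p1, p2, k3] as OpenCV has them; the pictures are not rectified), "R" (3x3) and "t" (3): a world point X has camera coordinates R X + t. Camera axes: x right, y down, z forward; pixel columns grow to the right and rows downward; lengths in mm; the calibration is good to about 2 mm. A picture is of the moment at which its call begins. There is no depth.
- ctrl.hand_in(): hands the job in; it is judged then, once.
The state is a dict: "time": time; "q": joint angles; "dq": joint speeds; "effort": joint torques, N m; "eef_pos": TCP position; "ee_rot": TCP orientation; "ft_force": force on the tool from outside, world axes, zero at the start; "ft_torque": the same for the moment, N m; "gripper_width": opening from 0.0 (shut) to 1.0 (fully open); "gripper_force": force on a finger pad.
Only numpy, scipy, OpenCV 4.12 (cv2) and the standard library are available. Lean on these libraries where they do the work, as an engineer would, in place of code of your own. Each camera call takes 0.05 s, during which the arm holds its last target. There are 200 camera calls.

## Task

Pick up the small covered glass dish with a light grip (it is thin glass: about 20 N a finger) and set it down flat, without dropping it or pressing on it, in the round recess of the stage carriage. Then take the carriage's knob and slide the carriage along its rail towards the microscope until you feel the ball detent drop into its notch, and finish there still gripping the knob, with the carriage at rest in the notch. Leave everything else on the bench where it is.

Things in the scene. Friction and masses are not known exactly. Their poses are not given: they have to be found in the camera images.
- dish_mid (a point): Centre (half-way up) of the small covered glass dish, the thing to load: a round upright disc 50 mm in diameter and 18 mm high, about 60 g, standing on the bench. Its z axis points up. The wider dish looks alike but is 80 mm across.
- recess (a point): Centre of the recess's floor on the carriage's flat top, 30 mm above the bench. The recess is a black ring 57 mm inside and 65 mm outside in diameter, 7 mm high: the seated dish's centre is 9 mm above this point and its upper 11 mm stick out. Axes: y along the rail towards the microscope, the way to slide; x across the rail; z up. It moves with the carriage.
- knob (a point): Grip point on the axis of the carriage's upright black knob, 55 mm above the bench: a cylinder 18 mm in diameter from 36 to 74 mm above the bench, gripped from above at any yaw. Fixed to the carriage (flat top 80 mm wide, 30 mm above the bench), 105 mm from the recess's centre on the side away from the microscope (recess frame: y = -105 mm).
- carriage (a joint): How far the carriage has slid along its rail towards the microscope, m: between 0 and 0.03 at the start, end stop at 0.22. It drags with about 3 N (2 to 5). The notch comes somewhere between 0.13 and 0.18; where differs from start to start and has to be felt.
- plunger (a joint): How far the sprung ball plunger on the rail's far side is pushed back, m: 0.0025 while its ball rides on the carriage's edge (as at the start), 0 with the ball in the notch. From some 6 mm before the notch's middle the drag drops by 3 N or more and stays under 1 N over the middle 4 mm, where the ball is fully in; then it climbs steeply, and about 9 N pushes the ball out again. Let go there, the carriage stays.
- rail: Fixed base of the stage, 100 mm wide (x) and 550 mm long (y, the way to slide); y is within 0.2 rad of the robot's +y. Origin: centre of its underside. The microscope stands over the rail, its lens above the recess when at the notch; its lens end is 115 mm above the bench, head up to 42 mm wide along the rail, column and plunger on the rail's +x side.
- wide_dish: Bystander: covered glass dish 80 mm in diameter, 18 mm high. Origin: centre of its underside.
- jar: Bystander: small glass jar with a lid, 42 mm in diameter, 55 mm high. Origin: centre of its underside. The small dish, the wide dish and the jar stand in a row between the robot and the stage, in any order, at least 130 mm apart centre to centre.
- sprayer: Bystander: trigger spray bottle 64 mm in diameter, 164 mm high, left of the stage. Origin: underside.
- canister: Bystander: metal can 66 mm in diameter, 150 mm high, right of the stage. Origin: underside.
- tip_box: Bystander: open white box 110 by 75 mm, 45 mm high, right of the stage. Origin: underside.
- driver: Bystander: small screwdriver 150 mm long lying on the bench at the left. Origin: underside of its middle.
- weight: Bystander: brass weight with a button top, 36 mm in diameter, 48 mm high, at the left. Origin: underside.
There are look-alikes about, which are no part of the job. What is shaped like the part that bears dish_mid but brown is not meant.

How it is judged:
By the outcome, as a careful person would: the job done as asked, in the order asked, and still so for the second after the job is handed in, while the arm keeps its last pose, push and grip.
It also fails if it takes over 72 s, if anything falls off the work surface, if the arm or the gripper's body presses on something with over 40 N, if the wrist force passes 120 N, or if a joint passes its speed limit or range.

## Working session

There is one attempt and no reset: what is moved stays moved. The work goes in short steps, Python scripts to look and compute and a tool call to move; the robot and the scene stay as the last step left them, time stands still between calls to the robot, and variables do not carry over. Pictures are saved under pics/ and viewed, at most 10 in all, crops included, and the job is handed in when it is done.

Besides the shell and the picture viewer there is one more tool, called after ">>>" by a JSON object that holds its "name" and its "arguments", one argument or row to a line. servo_tool: Moves the arm, as the interface text tells. Its arguments: {"type":"object","properties":{"moves":{"type":"array","items":{"type":"array"}},"fingers":{"type":"number"},"squeeze":{"type":"number"}},"required":["moves"]}

```bash
mkdir -p pics; ls; python3 - <<'E'
from station import read_state, cams, ctrl
import cv2, numpy as np
s=read_state(); print({k:np.round(v,3).tolist() for k,v in s.items()}, ctrl.hold_point_z)
for n in ["scene","top"]:
    c=cams.read_camera(n); cv2.imwrite(f"pics/{n}0.png",cv2.cvtColor(c["img"],cv2.COLOR_RGB2BGR))
    np.savez(f"{n}0.npz",**c)
    print(n,c["fx"],c["D"],np.round(c["R"],3).tolist(),np.round(-c["R"].T@c["t"],1))
a=cv2.imread("pics/scene0.png");b=cv2.imread("pics/top0.png")
cv2.imwrite("pics/top0b.png",cv2.resize(b,(800,600),interpolation=cv2.INTER_CUBIC))
E
```

```text
pics
{'time': 0.0, 'q': [1.052, 0.412, -0.013, 1.597, 0.006, 1.134, -0.082], 'dq': [0.002, -0.0, -0.001, 0.0, -0.001, 0.001, 0.0], 'effort': [-0.001, -60.062, 0.682, -29.94, 0.014, 0.011, 0.0], 'eef_pos': [272.023, -562.076, 190.558], 'ee_rot': [-3.061, -0.702, 0.001], 'ft_force': [-0.02, -0.303, 0.018], 'ft_torque': [-0.006, -0.029, 0.031], 'gripper_force': 0.0, 'gripper_width': 1.0} 18.700000000000003
scene 349.9355090489099 [-0.04595994  0.          0.          0.          0.        ] [[-0.935, -0.355, -0.002], [-0.253, 0.671, -0.696], [0.249, -0.651, -0.718]] [243.3 704.9 854.3]
top 415.58484050556416 [0.03423324 0.         0.         0.         0.        ] [[0.051, -0.999, -0.006], [-0.975, -0.048, -0.217], [0.216, 0.017, -0.976]] [ 286.1    6.5 1201.7]
```

View pics/top0b.png

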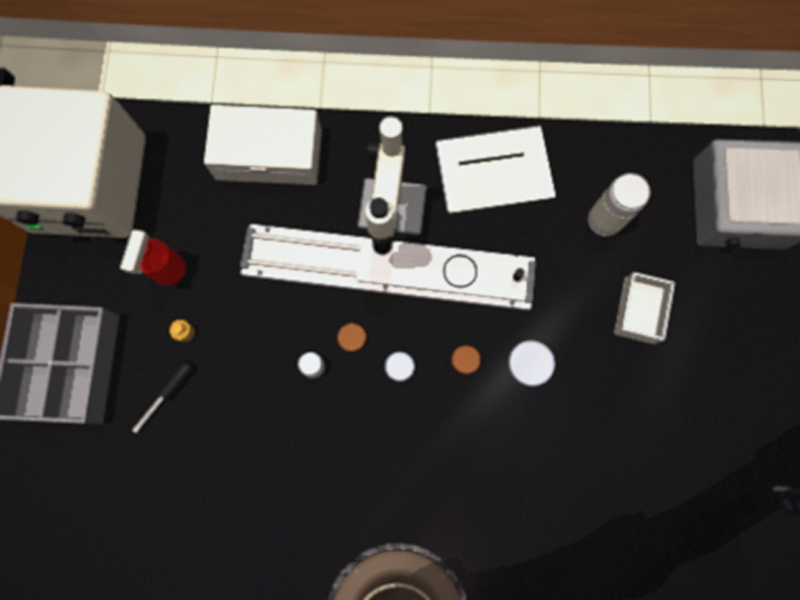

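View pics/scene0.png

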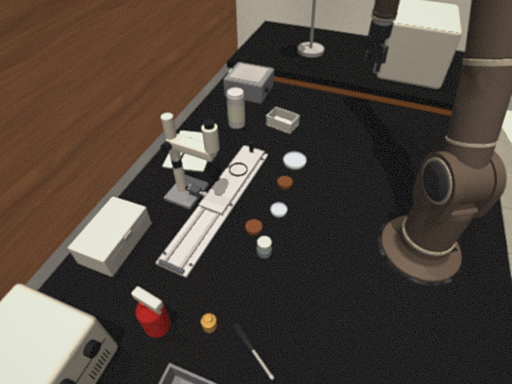

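The top view (800x600) shows a row of things that could be taken for the dish: the jar (311,364), a brown disc (351,336), a small white dish (400,366), a brown disc (466,359) and the wide dish (532,362). I choose the white one at (400,366) and will check it in a crop. The recess ring is at (460,270) and the knob at (518,274). In the scene view the small dish is at (279,210).

```bash
cat > h.py <<'E'
import numpy as np, cv2
from scipy.spatial.transform import Rotation as Rn
def cast(c,uv,z):
    K=np.array([[c["fx"],0,c["cx"]],[0,c["fy"],c["cy"]],[0,0,1.]])
    p=cv2.undistortPoints(np.array(uv,float).reshape(-1,1,2),K,c["D"])[:,0]
    d=np.c_[p,np.ones(len(p))]@c["R"]; o=-c["R"].T@c["t"]
    return o+d*((z-o[2])/d[:,2])[:,None]
def proj(c,X):
    K=np.array([[c["fx"],0,c["cx"]],[0,c["fy"],c["cy"]],[0,0,1.]])
    return cv2.projectPoints(np.array(X,float).reshape(-1,1,3),cv2.Rodrigues(c["R"])[0],c["t"],K,c["D"])[0][:,0]
def blobs(m,lo=20,hi=1e9):
    n,l,st,ce=cv2.connectedComponentsWithStats(m.astype(np.uint8))
    return [(ce[i],st[i],l==i) for i in range(1,n) if lo<=st[i][4]<=hi]
def totool(s,d):  # world shift mm -> tool axes m
    return Rn.from_rotvec(s["ee_rot"]).inv().apply(d)/1000
E
python3 - <<'E'
from h import *
c=dict(np.load("top0.npz")); im=c["img"].astype(int)
m=im.min(2)>120
m[:200]=0; m[270:]=0
for ce,st,l in blobs(m,40,3000):
    if 180<ce[0]<380: 
        P=cast(c,[ce],18)[0]; 
        e=cast(c,[[st[0]-.5,ce[1]],[st[0]+st[2]-.5,ce[1]]],18); print("white",ce.round(1),st,P.round(1),"w",np.linalg.norm(e[1]-e[0]).round(1))
# ring and knob dark blobs on carriage
g=im.max(2)
for ce,st,l in blobs((g<110)[150:200,230:345],8,900):
    uv=ce+[230,150]; print("dark",uv.round(1),st,cast(c,[uv],37)[0].round(1),cast(c,[uv],74)[0].round(1))
a=cv2.resize(c["img"][140:250,150:360],None,fx=3.8,fy=3.8,interpolation=cv2.INTER_CUBIC)
cv2.imwrite("pics/crop1.png",a[...,::-1])
E
```

```text
white [339.9 232. ] [326 218  29  29 650] [ 446.  -222.5   18. ] w 82.3
white [197.9 232.4] [191 225  15  16 174] [424.3 182.   18. ] w 42.8
white [255.4 234. ] [247 225  18  19 263] [427.9  17.7  18. ] w 51.4
dark [331.5 175.5] [99 22  6  8 38] [ 606.1 -193.5   37. ] [ 596.  -187.2   74. ]
```

View pics/crop1.png

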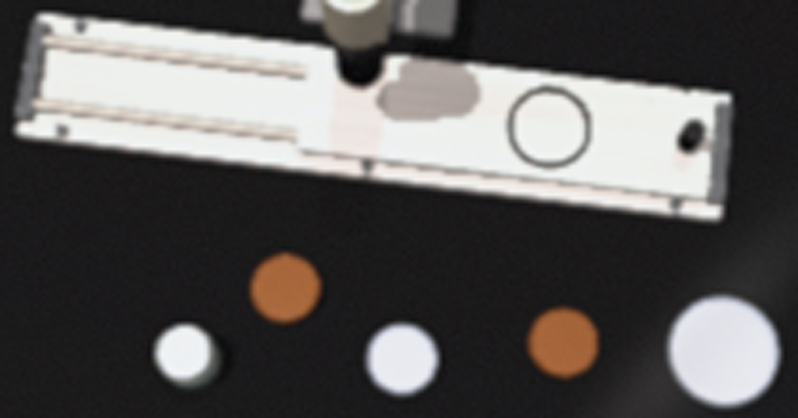

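The crop confirms it: the white disc at (403,358) measures 51 mm across, so it is the small dish. The wide dish is at (723,350), the brown look-alikes at (285,288) and (563,342), and the jar at (186,354). The ring is at (549,127), the knob at (691,136) and the lens end near (360,80).

```bash
python3 - <<'E'
from h import *
from station import read_state
c=dict(np.load("top0.npz")); f=lambda u:np.array(u)/3.8+[150-.37,140-.37]
g=c["img"].astype(int).mean(2)
m=np.zeros_like(g,bool); u0=f([549,127]).round().astype(int)
yy,xx=np.mgrid[:384,:512]; r=np.hypot(xx-u0[0],yy-u0[1])
m=(r<15)&(g<175); p=np.argwhere(m)[:,::-1].astype(np.float32)
el=cv2.fitEllipse(p); R=cast(c,[el[0]],35)[0]; print(el,R.round(1))
kt=cast(c,[f([691,130])],74)[0]; kb=cast(c,[f([691,145])],40)[0]; print("knob",kt.round(1),kb.round(1))
E_=cast(c,[f(u) for u in ([40,14],[732,95],[722,218],[15,136])],20); print(E_.round(0)[:,:2])
for a,b in((0,1),(3,2)):
    d=E_[a]-E_[b]; print("rail yaw",np.arctan2(-d[0],d[1]).round(3))
d=R-kt; print("yaw ring-knob",np.arctan2(-d[0],d[1]).round(3),np.hypot(*d[:2]))
print("lens",cast(c,[f([358,78])],115).round(0))
s=read_state(); print("tool shift to dish",totool(s,np.array([427,17.7,150])-s["eef_pos"]).round(4))
E
```

```text
((294.1085510253906, 172.7327880859375), (20.095996856689453, 23.06889533996582), 17.296070098876953) [609.7 -85.7  35. ]
knob [ 600.8 -187.    74. ] [ 598.5 -193.    40. ]
[[ 685.  316.]
 [ 645. -228.]
 [ 547. -221.]
 [ 585.  325.]]
rail yaw -0.073
rail yaw -0.069
yaw ring-knob -0.088 101.78486618929752
lens [[616.  59. 115.]]
tool shift to dish [ 0.3921 -0.4543  0.0412]
```

>>> {"name": "servo_tool", "arguments": {
  "moves": [
    [[0.012, -0.014, 0.001], -6],
    [[0.036, -0.042, 0.004], -12],
    [[0.062, -0.072, 0.006], -18],
    [[0.088, -0.102, 0.009], -24],
    [[0.114, -0.132, 0.012], -30],
    [[0.14, -0.162, 0.015], -36],
    [[0.166, -0.192, 0.017], -42],
    [[0.192, -0.222, 0.02], -48],
    [[0.218, -0.252, 0.023], -54],
    [[0.244, -0.282, 0.026], -60]
  ],
  "fingers": 0.0854,
  "squeeze": 20
}}

```text
time: 0.93
eef_pos: [368.9, -200.6, 165.2]
ee_rot: [2.295, 2.145, -0.0]
ft_force: [1.3, -0.2, -0.0]
gripper_width: 0.999
gripper_force: 0.0
```

```bash
python3 - <<'E'
from h import *
from station import read_state
s=read_state(); print(s["time"],s["eef_pos"].round(1) if hasattr(s["eef_pos"],"round") else s["eef_pos"],s["ee_rot"]);print(totool(s,np.array([427,17.7,130])-s["eef_pos"]).round(4))
E
```

```text
0.9333 [ 368.9 -200.6  165.2] [ 2.29539144e+00  2.14465101e+00 -4.59569408e-04]
[0.2217 0.0432 0.0352]
```

>>> {"name": "servo_tool", "arguments": {
  "moves": [
    [[0.025, 0.005, 0.004], 0],
    [[0.055, 0.011, 0.009], 0],
    [[0.085, 0.017, 0.013], 0],
    [[0.115, 0.023, 0.018], 0],
    [[0.145, 0.028, 0.023], 0],
    [[0.175, 0.034, 0.028], 0],
    [[0.2, 0.039, 0.032], 0],
    [[0.215, 0.042, 0.035], 0],
    [[0.2217, 0.0432, 0.035], 0],
    [[0.2217, 0.0432, 0.035], 0]
  ]
}}

```text
time: 1.77
eef_pos: [428.2, 16.9, 130.2]
ee_rot: [-2.297, -2.142, 0.0]
ft_force: [-0.1, 0.1, -0.1]
gripper_width: 1.001
gripper_force: 0.0
```

```bash
python3 - <<'E'
from h import *
from station import read_state,cams
s=read_state(); print(s["time"],np.round(s["eef_pos"],1),s["ee_rot"])
c=cams.read_camera("wrist"); np.savez("w1.npz",**c); cv2.imwrite("pics/w1.png",c["img"][...,::-1])
im=c["img"].astype(int)
for ce,st,l in blobs(im.min(2)>140,300,40000): print(ce.round(1),st,cast(c,[ce],18)[0].round(1))
print(proj(c,[[427,17.7,18]]), (-c["R"].T@c["t"]).round(1))
E
```

```text
1.7667 [428.2  16.9 130.2] [-2.29738939e+00 -2.14162721e+00  9.15430147e-05]
[461.2 133.6] [  393     0   119   296 23498] [611.2  40.6  18. ]
[253.1 171.7] [ 226  144   56   56 2436] [430.7  19.5  18. ]
[456.9 272.3] [ 428  246   59   53 2359] [620.6 -93.6  18. ]
[475.1 303.9] [449 278  48  41 655] [ 642.5 -130.5   18. ]
[[249.03647682 173.92557575]] [434.   87.5 312.3]
```

View pics/w1.png

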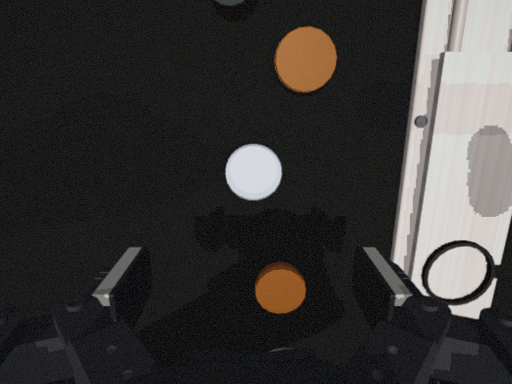

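The wrist view shows the white dish at (253,172), brown look-alikes at (305,60) and (280,288), the recess ring at (458,272), and the open fingertips near (143,250) and (364,250).

```bash
python3 - <<'E'
from h import *
c=dict(np.load("w1.npz")); print(c["fx"],c["R"].round(3).tolist())
for z in (130,140,150,160): print(z,cast(c,[[146,250],[362,250],[112,300],[400,300]],z).round(1).tolist())
print("tcp px",proj(c,[[428.2,16.9,130]]),proj(c,[[428.2,16.9,148.7]]))
g=c["img"].astype(int).max(2); m=(g<90); m[:225]=0;m[312:]=0;m[:,:415]=0
b=max(blobs(m,100),key=lambda b:b[1][4]); cn,_=cv2.findContours(b[2].astype(np.uint8),cv2.RETR_CCOMP,cv2.CHAIN_APPROX_NONE)
for q in cn:
    if len(q)>40: e=cv2.fitEllipse(q); print(e, [cast(c,[e[0]],z)[0].round(1).tolist() for z in (30,37)])
E
```

```text
341.88704507995124 [[0.998, -0.069, 0.0], [-0.066, -0.958, 0.279], [-0.019, -0.278, -0.96]]
130 [[366.2, 2.8, 130.0], [492.4, -5.9, 130.0], [340.1, -29.1, 130.0], [516.5, -41.4, 130.0]]
140 [[370.0, 7.5, 140.0], [489.2, -0.8, 140.0], [345.3, -22.7, 140.0], [512.0, -34.3, 140.0]]
150 [[373.7, 12.1, 150.0], [486.0, 4.3, 150.0], [350.4, -16.3, 150.0], [507.4, -27.2, 150.0]]
160 [[377.4, 16.8, 160.0], [482.8, 9.5, 160.0], [355.6, -9.9, 160.0], [502.9, -20.2, 160.0]]
tcp px [[249.88936313 220.76937722]] [[249.72826885 233.91312994]]
((467.53717041015625, 275.8874816894531), (80.952392578125, 105.71049499511719), 61.24789810180664) [[623.4, -90.7, 30.0], [618.7, -86.3, 37.0]]
((456.92449951171875, 272.2066955566406), (49.649967193603516, 64.98777770996094), 57.61844253540039) [[613.1, -86.1, 30.0], [608.6, -81.8, 37.0]]
```

>>> {"name": "servo_tool", "arguments": {
  "moves": [
    [[0.001, 0.001, 0.01], 0],
    [[0.002, 0.001, 0.03], 0],
    [[0.002, 0.001, 0.052], 0],
    [[0.002, 0.001, 0.074], 0],
    [[0.002, 0.001, 0.094], 0],
    [[0.002, 0.001, 0.109], 0],
    [[0.002, 0.001, 0.118], 0],
    [[0.002, 0.001, 0.122], 0],
    [[0.002, 0.001, 0.1237], 0],
    [[0.002, 0.001, 0.1237], 0]
  ]
}}

```text
time: 2.65
eef_pos: [429.6, 17.1, 6.8]
ee_rot: [2.301, 2.138, 0.0]
ft_force: [0.3, -0.2, -0.5]
gripper_width: 0.999
gripper_force: 0.0
```

```bash
python3 - <<'E'
from h import *
from station import read_state,cams
s=read_state(); print(s["time"],np.round(s["eef_pos"],1),s["ee_rot"],s["ft_force"])
c=cams.read_camera("wrist"); np.savez("w2.npz",**c); cv2.imwrite("pics/w2.png",c["img"][...,::-1])
print(proj(c,[[s["eef_pos"][0],s["eef_pos"][1],18]]))
for ce,st,l in blobs(c["img"].astype(int).min(2)>140,300,40000): print(ce.round(1),st,cast(c,[ce],18)[0].round(1))
E
```

```text
2.65 [429.6  17.1   6.8] [2.30123278e+00 2.13831498e+00 4.96575414e-05] [ 0.34549614 -0.19534042 -0.47355748]
[[249.82168172 228.58032493]]
[499.1 251.9] [ 474  138   38  181 3158] [565.9  -6.9  18. ]
[251.5 222.6] [ 206  178   92   90 6512] [430.7  20.5  18. ]
```

View pics/w2.png

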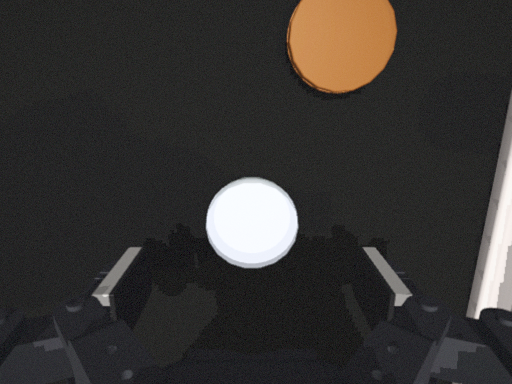

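The dish at (251,222) sits centred between the open fingers (142,250) and (364,250). The brown one at (342,40) is clear.

>>> {"name": "servo_tool", "arguments": {
  "moves": [
    [[0.001, 0, 0], 0],
    [[0.0015, 0, 0], 0],
    [[0.0015, 0, 0], 0],
    [[0.0015, 0, 0], 0],
    [[0.0015, 0, 0], 0],
    [[0.0015, 0, 0], 0],
    [[0.0015, 0, 0], 0],
    [[0.0015, 0, 0], 0],
    [[0.0015, 0, 0], 0],
    [[0.0015, 0, 0], 0]
  ],
  "fingers": 0.04,
  "squeeze": 20
}}

```text
time: 3.53
eef_pos: [429.5, 18.9, 6.7]
ee_rot: [-2.301, -2.139, 0.0]
ft_force: [-0.8, 0.1, 0.2]
gripper_width: 0.471
gripper_force: 0.0
```

```bash
python3 - <<'E'
from h import *
from station import read_state,cams
s=read_state(); print(s["time"],np.round(s["eef_pos"],1),s["ft_force"],s["gripper_width"]*85.4)
c=cams.read_camera("wrist"); np.savez("w3.npz",**c); cv2.imwrite("pics/w3.png",c["img"][...,::-1])
E
```

```text
3.5333 [429.5  18.9   6.7] [-0.75018068  0.05309108  0.23692174] 40.2320304567206
```

View pics/w3.png

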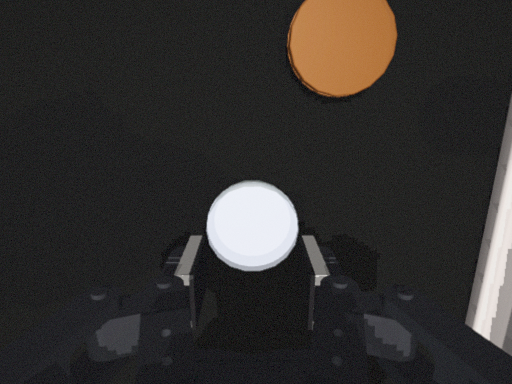

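The fingers shut to 40 mm above the dish without touching it: their tips are at (203,237) and (302,237), and the dish is unmoved at (252,225). I'll check the tip height from the fixed cameras.

```bash
python3 - <<'E'
from h import *
from station import read_state,cams
c=cams.read_camera("scene"); np.savez("s1.npz",**c)
u=proj(c,[[429.5,18.9,z] for z in (0,18,6.7,25.4,61)]); print(u.round(1)); 
x,y=u[1].astype(int); x0,y0=x-55,y-70
cv2.imwrite("pics/s1.png",cv2.resize(c["img"][y0:y0+95,x0:x0+120],None,fx=6,fy=6,interpolation=cv2.INTER_CUBIC)[...,::-1]); print(x0,y0, (u-[x0,y0])*6)
E
```

```text
[[277.8 212.2]
 [278.1 208.5]
 [277.9 210.8]
 [278.2 207. ]
 [278.7 199.3]]
223 138 [[328.96389536 445.10598889]
 [330.49029786 422.99506363]
 [329.52801003 436.93696708]
 [331.1279791  413.75136945]
 [334.28163864 367.98037243]]
```

View pics/s1.png

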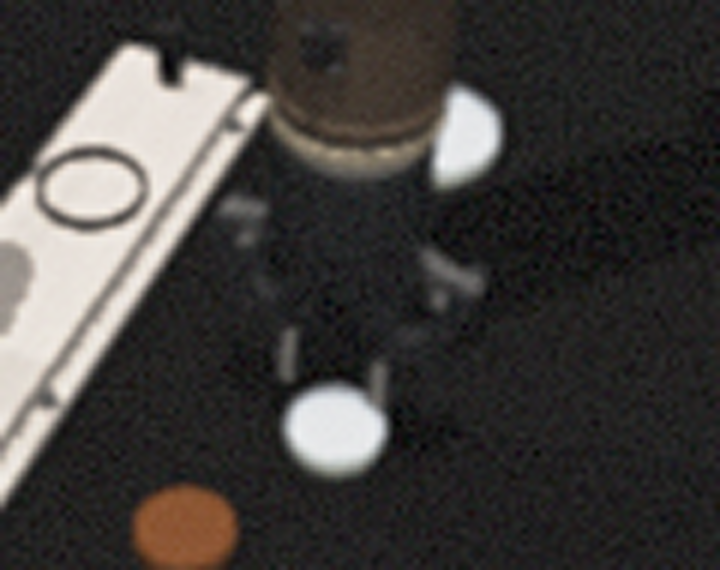

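The scene view shows the fingers' bottom ends at crop (287,380) and (378,405), and the dish at (335,428), apparently not between the pads. I'll triangulate the fingertips from both views.

```bash
python3 - <<'E'
from h import *
w=dict(np.load("w3.npz")); s=dict(np.load("s1.npz"))
def ray(c,uv): 
    o=-c["R"].T@c["t"]; d=cast(c,[uv],0)[0]-o; return o,d/np.linalg.norm(d)
def tri(a,b):
    A=sum(np.eye(3)-np.outer(d,d) for o,d in(a,b)); B=sum((np.eye(3)-np.outer(d,d))@o for o,d in(a,b)); X=np.linalg.solve(A,B)
    return X, [np.linalg.norm(np.cross(X-o,d)) for o,d in (a,b)]
f=lambda u:np.array(u)/6+[222.6,137.6]
print("right-img-wrist = far x -> scene left"); 
print(tri(ray(w,[303,237]),ray(s,f([287,380])))); print(tri(ray(w,[202,237]),ray(s,f([378,405]))))
print("dish",tri(ray(w,[252,225]),ray(s,f([335,420]))))
g=w["img"].astype(int).max(2); 
E
```

```text
right-img-wrist = far x -> scene left
(array([452.79015538,  28.62839865,  54.67809787]), [np.float64(0.24670091810658573), np.float64(0.2467009181065089)])
(array([407.04381388,  27.35922172,  50.09514189]), [np.float64(3.0761975460257585), np.float64(3.076197546025699)])
dish (array([429.35305912,  23.1104177 ,  26.19267247]), [np.float64(1.9727326735691262), np.float64(1.9727326735691204)])
```

```bash
python3 - <<'E'
from h import *
o=[]
for n in ("w2","w3"):
    i=dict(np.load(n+".npz"))["img"][150:384,50:450]
    i=cv2.bilateralFilter(i,5,12,5); o.append(np.clip(((i/255.)**.45)*330-40,0,255).astype(np.uint8))
cv2.imwrite("pics/g.png",cv2.resize(np.hstack(o),(800,234))[...,::-1])
E
```

```text
(no output)
```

View pics/g.png

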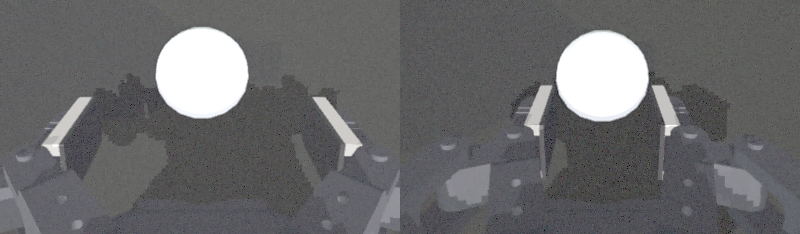

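The boosted view shows both fingers ending well above the bench, with their shadows far off and nothing dark below the light strips. The real fingertips are about 52 mm behind the reported TCP, so I open and go lower, watching the force.

>>> {"name": "servo_tool", "arguments": {
  "moves": [
    [[0, 0, -0.01], 0],
    [[0, 0, -0.01], 0],
    [[0, 0, -0.01], 0],
    [[0, 0, 0], 0],
    [[0, 0, 0.01], 0],
    [[0, 0, 0.02], 0],
    [[0, 0, 0.027], 0],
    [[0, 0, 0.032], 0],
    [[0, 0, 0.035], 0],
    [[0, 0, 0.035], 0]
  ],
  "fingers": 0.0854
}}

```text
time: 4.47
eef_pos: [428.9, 19.1, -29.2]
ee_rot: [-2.299, -2.139, 0.002]
ft_force: [-0.1, 0.0, -0.0]
gripper_width: 0.998
gripper_force: 0.0
```

>>> {"name": "servo_tool", "arguments": {
  "moves": [
    [[0, 0, 0.002], 0],
    [[0, 0, 0.004], 0],
    [[0, 0, 0.006], 0],
    [[0, 0, 0.008], 0],
    [[0, 0, 0.01], 0],
    [[0, 0, 0.012], 0],
    [[0, 0, 0.012], 0],
    [[0, 0, 0.012], 0],
    [[0, 0, 0.012], 0],
    [[0, 0, 0.012], 0]
  ]
}}

```text
time: 5.3
eef_pos: [429.6, 19.0, -40.2]
ee_rot: [2.301, 2.139, 0.0]
ft_force: [0.3, 0.1, -0.1]
gripper_width: 1.0
gripper_force: 0.0
```

```bash
python3 - <<'E'
from h import *
from station import read_state,cams
s=read_state(); print(np.round(s["eef_pos"],1),np.round(s["ft_force"],1))
c=cams.read_camera("wrist"); np.savez("w4.npz",**c)
for ce,st,l in blobs(c["img"].astype(int).min(2)>140,300,40000): print(ce.round(1),st,cast(c,[ce],18)[0].round(1))
i=cv2.bilateralFilter(c["img"],5,12,5); cv2.imwrite("pics/w4.png",np.clip(((i/255.)**.45)*330-40,0,255).astype(np.uint8)[...,::-1])
E
```

```text
[429.6  19.  -40.2] [ 0.3  0.1 -0.1]
[251.7 268. ] [  192   211   121   114 10901] [430.7  21.3  18. ]
```

>>> {"name": "servo_tool", "arguments": {
  "moves": [
    [[0.0015, 0, 0], 0],
    [[0.0015, 0, 0], 0],
    [[0.0015, 0, 0], 0],
    [[0.0015, 0, 0], 0],
    [[0.0015, 0, 0], 0],
    [[0.0015, 0, 0], 0],
    [[0.0015, 0, 0], 0],
    [[0.0015, 0, 0], 0],
    [[0.0015, 0, 0], 0],
    [[0.0015, 0, 0], 0]
  ],
  "fingers": 0.04,
  "squeeze": 20
}}

```text
time: 6.18
eef_pos: [429.7, 20.6, -40.1]
ee_rot: [2.301, 2.139, 0.0]
ft_force: [-0.6, 0.6, 6.1]
gripper_width: 0.579
gripper_force: 20.3
```

```bash
python3 - <<'E'
from h import *
from station import read_state,cams
s=read_state(); print(np.round(s["eef_pos"],1),np.round(s["ft_force"],1),s["gripper_width"]*85.4,s["gripper_force"])
c=cams.read_camera("wrist"); np.savez("w5.npz",**c)
for ce,st,l in blobs(c["img"].astype(int).min(2)>140,300,40000): print(ce.round(1),st,cast(c,[ce],18)[0].round(1))
E
```

```text
[429.7  20.6 -40.1] [-0.6  0.6  6.1] 49.40485568640925 20.262600481510162
[251.3 271.3] [  192   215   120   113 10791] [430.5  21.3  18. ]
```

```bash
python3 - <<'E'
from h import *
i=dict(np.load("w5.npz"))["img"]; i=cv2.bilateralFilter(i,3,12,5)[170:370,130:380]
cv2.imwrite("pics/w5.png",cv2.resize(np.clip(((i/255.)**.6)*290-20,0,255).astype(np.uint8),None,fx=3,fy=3)[...,::-1])
E
```

```text
(no output)
```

View pics/w5.png

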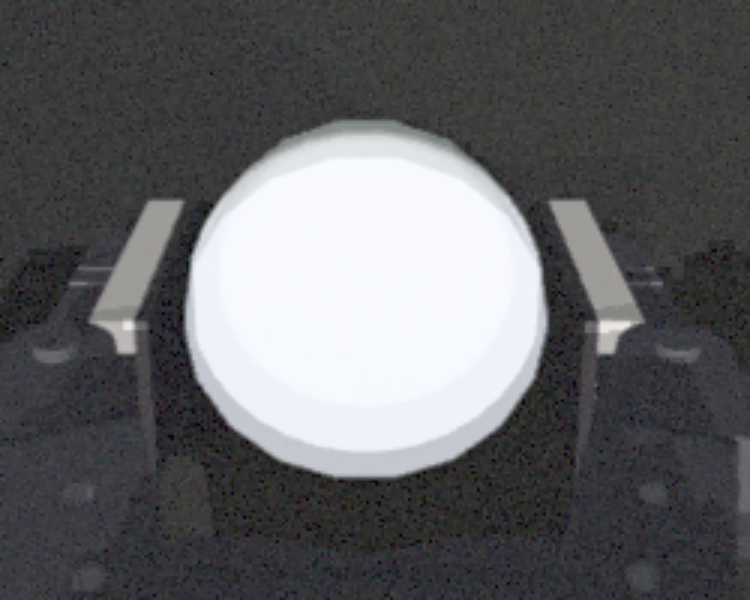

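The tips (183,202)/(552,202) are about 14 mm above the bench with the dish squarely between the pads, so only the top 4 mm is held. I'll regrip 3 mm lower.

>>> {"name": "servo_tool", "arguments": {
  "moves": [
    [[0, 0, 0], 0],
    [[0, 0, 0], 0],
    [[0, 0, 0], 0],
    [[0, 0, 0], 0],
    [[0, 0, 0.001], 0],
    [[0, 0, 0.002], 0],
    [[0, 0, 0.003], 0],
    [[0, 0, 0.003], 0],
    [[0, 0, 0.003], 0],
    [[0, 0, 0.003], 0]
  ],
  "fingers": 0.06
}}

```text
time: 7.07
eef_pos: [429.6, 20.5, -43.3]
ee_rot: [-2.301, -2.139, 0.0]
ft_force: [-0.5, -1.0, 0.5]
gripper_width: 0.706
gripper_force: 0.0
```

>>> {"name": "servo_tool", "arguments": {
  "moves": [
    [[0, 0, 0], 0],
    [[0, 0, 0], 0],
    [[0, 0, 0], 0],
    [[0, 0, 0], 0],
    [[0, 0, 0], 0],
    [[0, 0, 0], 0],
    [[0, 0, 0], 0],
    [[0, 0, 0], 0],
    [[0, 0, 0], 0],
    [[0, 0, 0], 0]
  ],
  "fingers": 0.04,
  "squeeze": 20
}}

```text
time: 7.9
eef_pos: [430.0, 20.4, -42.7]
ee_rot: [2.3, 2.139, 0.0]
ft_force: [-1.3, 0.4, 9.5]
gripper_width: 0.578
gripper_force: 25.0
```

>>> {"name": "servo_tool", "arguments": {
  "moves": [
    [[0, 0, -0.001], 0],
    [[0, 0, -0.002], 0],
    [[0, 0, -0.004], 0],
    [[0, 0, -0.006], 0],
    [[0, 0, -0.008], 0],
    [[0, 0, -0.01], 0],
    [[0, 0, -0.012], 0],
    [[0, 0, -0.014], 0],
    [[0, 0, -0.015], 0],
    [[0, 0, -0.015], 0]
  ]
}}

```text
time: 8.73
eef_pos: [429.8, 20.4, -28.0]
ee_rot: [2.301, 2.139, 0.001]
ft_force: [-0.3, 0.1, -0.6]
gripper_width: 0.575
gripper_force: 20.9
```

```bash
python3 - <<'E'
from h import *
from station import read_state,cams
s=read_state(); print(s["time"],np.round(s["eef_pos"],1),np.round(s["ft_force"],1),s["gripper_width"]*85.4,s["gripper_force"])
c=cams.read_camera("wrist"); np.savez("w6.npz",**c)
for ce,st,l in blobs(c["img"].astype(int).min(2)>140,300,40000): print(ce.round(1),st,cast(c,[ce],33)[0].round(1))
E
```

```text
8.7333 [429.8  20.4 -28. ] [-0.3  0.1 -0.6] 49.085854305237284 20.86817353963852
[251.3 274.6] [  191   217   122   116 11195] [430.6  21.4  33. ]
```

>>> {"name": "servo_tool", "arguments": {
  "moves": [
    [[0, 0, -0.006], 0],
    [[0, 0, -0.016], 0],
    [[0, 0, -0.028], 0],
    [[-0.002, 0.003, -0.039], 0],
    [[-0.005, 0.01, -0.047], 0],
    [[-0.01, 0.02, -0.052], 0],
    [[-0.017, 0.034, -0.053], 0],
    [[-0.025, 0.05, -0.053], 0],
    [[-0.033, 0.066, -0.053], 0],
    [[-0.041, 0.082, -0.053], 0]
  ]
}}

```text
time: 9.62
eef_pos: [509.6, -27.4, 25.3]
ee_rot: [2.301, 2.139, 0.0]
ft_force: [-0.3, 0.2, -0.0]
gripper_width: 0.576
gripper_force: 20.9
```

>>> {"name": "servo_tool", "arguments": {
  "moves": [
    [[-0.008, 0.016, 0], 0],
    [[-0.016, 0.032, 0], 0],
    [[-0.024, 0.048, 0], 0],
    [[-0.032, 0.064, 0], 0],
    [[-0.039, 0.079, 0], 0],
    [[-0.045, 0.091, 0], 0],
    [[-0.049, 0.099, 0], 0],
    [[-0.051, 0.103, 0], 0],
    [[-0.052, 0.104, 0], 0],
    [[-0.052, 0.104, 0], 0]
  ]
}}

```text
time: 10.45
eef_pos: [608.0, -85.8, 24.6]
ee_rot: [-2.3, -2.139, 0.0]
ft_force: [-0.3, 0.3, -1.1]
gripper_width: 0.571
gripper_force: 20.9
```

```bash
python3 - <<'E'
from h import *
from station import read_state,cams
s=read_state(); p=s["eef_pos"]; print(s["time"],np.round(p,1),np.round(s["ft_force"],1),s["gripper_width"]*85.4,s["gripper_force"])
c=cams.read_camera("wrist"); np.savez("w7.npz",**c); cv2.imwrite("pics/w7.png",c["img"][...,::-1])
bot=p[2]+43
print("bottom",bot); print("dish center px",proj(c,[[p[0],p[1],bot+18]]),"recess px",proj(c,[[609.7,-85.7,37]]))
E
```

```text
10.45 [608.  -85.8  24.6] [-0.3  0.3 -1.1] 48.73063441123852 20.94177156686783
bottom 67.59823189371767
dish center px [[249.29439228 276.79907894]] recess px [[252.95715905 229.02311025]]
```

View pics/w7.png

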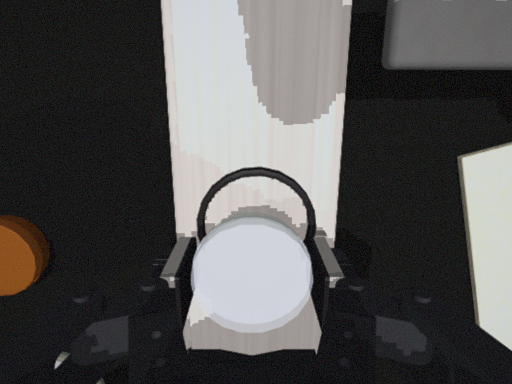

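The view shows the dish held level at (251,272), and the ring's upper arc around (256,168) to (315,222). The ring's centre is still ahead of the dish along +y. I fit both circles numerically.

```bash
cat > ring.py <<'E'
from h import *
from scipy.optimize import least_squares
def fitc(P,r): 
    f=lambda c:np.hypot(P[:,0]-c[0],P[:,1]-c[1])-(r if r else c[2])
    x0=np.r_[P[:,:2].mean(0),[] if r else [28]]
    s=least_squares(f,x0,loss="soft_l1"); return s.x.round(1),np.abs(f(s.x)).mean().round(2)
E
python3 - <<'E'
from ring import *
c=dict(np.load("w7.npz")); g=cv2.GaussianBlur(c["img"],(3,3),0).astype(int).mean(2)
inn=[];out=[];u0=np.array([256.,224.])
for a in np.radians(np.arange(-175,-4,4)):   # up half
    r=np.arange(35,75,.25); q=u0+np.c_[np.cos(a)*r,np.sin(a)*r]
    v=cv2.remap(g.astype(np.float32),q[:,0].astype(np.float32)[None],q[:,1].astype(np.float32)[None],1)[0]
    d=np.where((v<75)&(r>48))[0]
    if len(d)==0: continue
    i=d[0]; e=d[d<i+60][-1]
    if v[:i].max()>130 and i>0: 
        k=i
        while k>0 and v[k]<100:k-=1
        inn.append(q[k])
    j=i
    while j<len(r)-1 and v[j]<100:j+=1
    if j<len(r)-1: out.append(q[j])
print(len(inn),len(out))
print("inner@37 r28.5",fitc(cast(c,inn,37),28.5),"free",fitc(cast(c,inn,37),0))
print("outer@30 r32.5",fitc(cast(c,out,30),32.5),"free",fitc(cast(c,out,30),0))
# dish: lower boundary + sides at top plane
m=(c["img"].astype(int).min(2)>165)
b=[b for b in blobs(m,2000) if b[2][272,252]]
import sys
print([ (x[0].round(1),x[1]) for x in b])
E
```

```text
43 43
inner@37 r28.5 (array([611.3, -85. ]), np.float64(0.21)) free (array([611.4, -84.1,  27.8]), np.float64(0.15))
outer@30 r32.5 (array([611.3, -86. ]), np.float64(0.11)) free (array([611.3, -86. ,  32.5]), np.float64(0.11))
[(array([249.9, 276.9]), array([  187,   219,   124,   114, 11119], dtype=int32))]
```

```bash
python3 - <<'E'
from ring import *
c=dict(np.load("w7.npz")); g=cv2.GaussianBlur(c["img"],(3,3),0).astype(float).mean(2)
p=np.array([608.,-85.8]); pts=[]
# radial edges from dish centre, lower half: strongest drop
u0=np.array([251.5,272.]); r=np.arange(40,75,.25)
for a in np.radians(np.r_[20:161:4]):
    q=u0+np.c_[np.cos(a)*r,np.sin(a)*r]
    v=cv2.remap(g.astype(np.float32),q[:,0].astype(np.float32)[None],q[:,1].astype(np.float32)[None],1)[0]
    pts.append(q[np.argmin(np.gradient(v))])
for z in (67.6,85.6): print("dish@",z,fitc(cast(c,pts,z),25),fitc(cast(c,pts,z),0))
E
```

```text
dish@ 67.6 (array([ 607.7, -102.3]), np.float64(1.44)) (array([608. , -96.6,  29.8]), np.float64(0.76))
dish@ 85.6 (array([608.7, -87.2]), np.float64(0.65)) (array([608.8, -86. ,  26.1]), np.float64(0.67))
```

>>> {"name": "servo_tool", "arguments": {
  "moves": [
    [[0.0007, 0.0025, 0], 0],
    [[0.0007, 0.0025, 0.004], 0],
    [[0.0007, 0.0025, 0.01], 0],
    [[0.0007, 0.0025, 0.016], 0],
    [[0.0007, 0.0025, 0.022], 0],
    [[0.0007, 0.0025, 0.027], 0],
    [[0.0007, 0.0025, 0.031], 0],
    [[0.0007, 0.0025, 0.034], 0],
    [[0.0007, 0.0025, 0.035], 0],
    [[0.0007, 0.0025, 0.035], 0]
  ]
}}

```text
time: 11.33
eef_pos: [610.7, -85.4, -6.1]
ee_rot: [2.3, 2.138, -0.003]
ft_force: [-17.2, 0.5, 40.8]
gripper_width: 0.575
gripper_force: 43.4
```

>>> {"name": "servo_tool", "arguments": {
  "moves": [
    [[0, 0, 0], 0],
    [[0, 0, 0], 0],
    [[0, 0, 0.0005], 0],
    [[0, 0, 0.0005], 0],
    [[0, 0, 0.001], 0],
    [[0, 0, 0.001], 0],
    [[0, 0, 0.0015], 0],
    [[0, 0, 0.0015], 0],
    [[0, 0, 0.002], 0],
    [[0, 0, 0.002], 0]
  ]
}}

```text
time: 12.17
eef_pos: [610.8, -85.4, -6.3]
ee_rot: [2.299, 2.137, -0.002]
ft_force: [-22.2, -0.2, 55.5]
gripper_width: 0.58
gripper_force: 52.0
```

Unexpected contact at about 37 mm: the dish is on the ring's edge. I back off at once.

>>> {"name": "servo_tool", "arguments": {
  "moves": [
    [[0, 0, -0.003], 0],
    [[0, 0, -0.006], 0],
    [[0, 0, -0.009], 0],
    [[0, 0, -0.012], 0],
    [[0, 0, -0.013], 0],
    [[0, 0, -0.013], 0],
    [[0, 0, -0.013], 0],
    [[0, 0, -0.013], 0],
    [[0, 0, -0.013], 0],
    [[0, 0, -0.013], 0]
  ]
}}

```text
time: 13.0
eef_pos: [610.8, -85.3, 0.4]
ee_rot: [-2.301, -2.139, 0.0]
ft_force: [-0.1, -0.9, -0.7]
gripper_width: 0.574
gripper_force: 20.9
```

```bash
python3 - <<'E'
from ring import *
from station import read_state,cams
s=read_state(); p=s["eef_pos"]; print(s["time"],np.round(p,1),np.round(s["ft_force"],1),np.round(s["ft_torque"],2),s["gripper_width"]*85.4,s["gripper_force"])
c=cams.read_camera("wrist"); np.savez("w8.npz",**c)
a=dict(np.load("w7.npz"))
for d in (a,c):
    m=(d["img"].astype(int).min(2)>165); b=[x for x in blobs(m,2000) if x[2][272,252]]; print([(x[0].round(1),x[1]) for x in b])
t=cams.read_camera("top"); np.savez("t8.npz",**t)
c=a=None
E
```

```text
13.0 [ 6.108e+02 -8.530e+01  4.000e-01] [-0.1 -0.9 -0.7] [0.03 0.   0.01] 49.04971232666831 20.863884687423706
[(array([249.9, 276.9]), array([  187,   219,   124,   114, 11119], dtype=int32))]
[(array([251.1, 265.1]), array([  193,   191,   118,   142, 12970], dtype=int32))]
```

```bash
python3 - <<'E'
from ring import *
for n,p in(("w6",(429.8,20.4,-28)),("w7",(608.,-85.8,24.6)),("w8",(610.8,-85.3,.4))):
    c=dict(np.load(n+".npz")); g=cv2.GaussianBlur(c["img"],(3,3),0).mean(2).astype(np.float32); pts=[]
    u0=np.array([251.5,272.]); r=np.arange(45,68,.25)
    for a in np.radians(np.r_[60:121:4]):
        q=(u0+np.c_[np.cos(a)*r,np.sin(a)*r]).astype(np.float32)
        v=cv2.remap(g,q[:,0][None],q[:,1][None],1)[0]; pts.append(q[np.argmin(np.gradient(v))])
    print(n,np.array(pts)[[0,7,15]].round(1).tolist(),fitc(cast(c,pts,p[2]+61),25))
c=dict(np.load("t8.npz"));b=dict(np.load("top0.npz"))
d=np.abs(c["img"].astype(int)-b["img"]).max(2)
print("brown",[cast(b,[x[0]],18)[0].round(0).tolist() for x in blobs((b["img"][...,0].astype(int)-b["img"][...,2]>70)&(np.arange(384)[:,None]>200)&(np.arange(384)[:,None]<250)&(np.arange(512)>200),60)])
E
```

```text
w6 [[282.5, 325.70001220703125], [253.60000610351562, 332.5], [220.5, 325.70001220703125]] (array([430.5,  19. ]), np.float64(0.11))
w7 [[282.20001220703125, 325.29998779296875], [253.60000610351562, 332.5], [220.8000030517578, 325.29998779296875]] (array([608.8, -87.2]), np.float64(0.11))
w8 [[282.20001220703125, 325.29998779296875], [253.60000610351562, 332.70001220703125], [220.8000030517578, 325.29998779296875]] (array([611.5, -86.7]), np.float64(0.12))
brown [[477.0, 109.0, 18.0], [446.0, -103.0, 18.0]]
```

>>> {"name": "servo_tool", "arguments": {
  "moves": [
    [[0, 0, -0.005], 0],
    [[0, 0, -0.012], 0],
    [[0, 0, -0.02], 0],
    [[0.002, -0.004, -0.025], 0],
    [[0.007, -0.014, -0.027], 0],
    [[0.014, -0.028, -0.027], 0],
    [[0.022, -0.045, -0.027], 0],
    [[0.03, -0.062, -0.027], 0],
    [[0.038, -0.078, -0.027], 0],
    [[0.046, -0.094, -0.027], 0]
  ]
}}

```text
time: 13.93
eef_pos: [519.8, -32.1, 28.5]
ee_rot: [2.3, 2.139, 0.001]
ft_force: [-1.0, 0.1, -0.7]
gripper_width: 0.576
gripper_force: 20.9
```

>>> {"name": "servo_tool", "arguments": {
  "moves": [
    [[0.008, -0.016, 0], 0],
    [[0.016, -0.032, 0], 0],
    [[0.024, -0.048, 0], 0],
    [[0.031, -0.064, 0], 0],
    [[0.038, -0.077, 0], 0],
    [[0.043, -0.087, 0.005], 0],
    [[0.046, -0.094, 0.015], 0],
    [[0.046, -0.094, 0.027], 0],
    [[0.046, -0.094, 0.037], 0],
    [[0.046, -0.094, 0.042], 0]
  ]
}}

```text
time: 14.77
eef_pos: [429.9, 20.1, -15.2]
ee_rot: [-2.301, -2.139, 0.001]
ft_force: [0.3, -0.5, -1.0]
gripper_width: 0.577
gripper_force: 20.9
```

>>> {"name": "servo_tool", "arguments": {
  "moves": [
    [[0, 0, 0.005], 0],
    [[0, 0, 0.01], 0],
    [[0, 0, 0.015], 0],
    [[0, 0, 0.019], 0],
    [[0, 0, 0.022], 0],
    [[0, 0, 0.024], 0],
    [[0, 0, 0.025], 0],
    [[0, 0, 0.026], 0],
    [[0, 0, 0.0265], 0],
    [[0, 0, 0.0265], 0]
  ]
}}

```text
time: 15.6
eef_pos: [430.2, 20.1, -40.8]
ee_rot: [2.301, 2.139, 0.0]
ft_force: [-0.3, -0.1, -0.5]
gripper_width: 0.576
gripper_force: 20.9
```

>>> {"name": "servo_tool", "arguments": {
  "moves": [
    [[0, 0, 0.0003], 0],
    [[0, 0, 0.0006], 0],
    [[0, 0, 0.0009], 0],
    [[0, 0, 0.0012], 0],
    [[0, 0, 0.0013], 0],
    [[0, 0, 0.0013], 0],
    [[0, 0, 0.0013], 0],
    [[0, 0, 0.0013], 0],
    [[0, 0, 0.0013], 0],
    [[0, 0, 0.0013], 0]
  ]
}}

```text
time: 16.43
eef_pos: [430.1, 20.1, -42.1]
ee_rot: [2.301, 2.139, 0.0]
ft_force: [0.3, -0.4, -0.7]
gripper_width: 0.578
gripper_force: 20.9
```

>>> {"name": "servo_tool", "arguments": {
  "moves": [
    [[0, 0, 0.0003], 0],
    [[0, 0, 0.0006], 0],
    [[0, 0, 0.0008], 0],
    [[0, 0, 0.0008], 0],
    [[0, 0, 0.0008], 0],
    [[0, 0, 0.0008], 0],
    [[0, 0, 0.0008], 0],
    [[0, 0, 0.0008], 0],
    [[0, 0, 0.0008], 0],
    [[0, 0, 0.0008], 0]
  ]
}}

```text
time: 17.27
eef_pos: [430.2, 20.1, -42.7]
ee_rot: [2.301, 2.139, -0.0]
ft_force: [-1.2, -0.1, 4.9]
gripper_width: 0.577
gripper_force: 24.3
```

>>> {"name": "servo_tool", "arguments": {
  "moves": [
    [[0, 0, 0], 0],
    [[0, 0, 0], 0],
    [[0, 0, 0], 0],
    [[0, 0, 0], 0],
    [[0, 0, 0], 0],
    [[0, 0, -0.002], 0],
    [[0, 0, -0.005], 0],
    [[0, 0, -0.008], 0],
    [[0, 0, -0.0095], 0],
    [[0, 0, -0.0095], 0]
  ],
  "fingers": 0.06
}}

```text
time: 18.1
eef_pos: [430.5, 20.1, -32.9]
ee_rot: [2.3, 2.139, 0.001]
ft_force: [-0.2, 0.0, -0.4]
gripper_width: 0.7
gripper_force: 0.0
```

>>> {"name": "servo_tool", "arguments": {
  "moves": [
    [[-0.001, 0, 0], 0],
    [[-0.001, 0, 0], 0],
    [[-0.001, 0, 0], 0],
    [[-0.001, 0, 0], 0],
    [[-0.001, 0, 0], 0],
    [[-0.001, 0, 0], 0],
    [[-0.001, 0, 0], 0],
    [[-0.001, 0, 0], 0],
    [[-0.001, 0, 0], 0],
    [[-0.001, 0, 0], 0]
  ],
  "fingers": 0.04,
  "squeeze": 20
}}

```text
time: 18.93
eef_pos: [430.3, 19.2, -33.0]
ee_rot: [2.3, 2.139, 0.001]
ft_force: [-1.2, -0.1, 7.9]
gripper_width: 0.571
gripper_force: 19.4
```

>>> {"name": "servo_tool", "arguments": {
  "moves": [
    [[0, 0, -0.004], 0],
    [[0, 0, -0.014], 0],
    [[0, 0, -0.028], 0],
    [[0, 0, -0.042], 0],
    [[-0.003, 0.006, -0.054], 0],
    [[-0.008, 0.016, -0.062], 0],
    [[-0.015, 0.031, -0.065], 0],
    [[-0.023, 0.048, -0.065], 0],
    [[-0.032, 0.066, -0.065], 0],
    [[-0.041, 0.084, -0.065], 0]
  ]
}}

```text
time: 19.77
eef_pos: [511.5, -28.5, 32.5]
ee_rot: [2.3, 2.139, 0.0]
ft_force: [-1.3, 0.1, -1.1]
gripper_width: 0.569
gripper_force: 21.0
```

>>> {"name": "servo_tool", "arguments": {
  "moves": [
    [[-0.008, 0.017, 0], 0],
    [[-0.016, 0.034, 0], 0],
    [[-0.024, 0.05, 0], 0],
    [[-0.031, 0.065, 0], 0],
    [[-0.038, 0.079, 0], 0],
    [[-0.044, 0.091, 0], 0],
    [[-0.048, 0.099, 0], 0],
    [[-0.05, 0.1025, 0], 0],
    [[-0.05, 0.1033, 0], 0],
    [[-0.05, 0.1033, 0], 0]
  ]
}}

```text
time: 20.6
eef_pos: [609.7, -84.9, 31.6]
ee_rot: [-2.3, -2.139, 0.0]
ft_force: [-0.6, 0.6, -1.2]
gripper_width: 0.573
gripper_force: 21.0
```

```bash
cat > chk.py <<'E'
from ring import *
from station import read_state,cams
import sys
def run(off,name):
    s=read_state(); p=s["eef_pos"]; print(s["time"],np.round(p,1),np.round(s["ft_force"],1),s["gripper_width"]*85.4,s["gripper_force"])
    c=cams.read_camera("wrist"); np.savez(name,**c); g=cv2.GaussianBlur(c["img"],(3,3),0).mean(2).astype(np.float32)
    top=p[2]+off+18; uc=proj(c,[[p[0],p[1],top]])[0]; R=np.linalg.norm(proj(c,[[p[0]+25,p[1],top]])[0]-uc)
    r=np.arange(R*.75,R*1.2,.25); pts=[]
    for a in np.radians(np.r_[60:121:4]):
        q=(uc+np.c_[np.cos(a)*r,np.sin(a)*r]).astype(np.float32); v=cv2.remap(g,q[:,0][None],q[:,1][None],1)[0]; pts.append(q[np.argmin(np.gradient(v))])
    print("dish-tcp",fitc(cast(c,pts,top)-p,25))
    # ring: inner edge at z=37 above dish, outer at 30
    u0=proj(c,[[611.3,-85.5,33]])[0]; R=np.linalg.norm(proj(c,[[611.3+30,-85.5,33]])[0]-u0); inn=[];out=[]; r=np.arange(R*.7,R*1.35,.25)
    for a in np.radians(np.arange(-150,-29,4)):
        q=(u0+np.c_[np.cos(a)*r,np.sin(a)*r]).astype(np.float32); v=cv2.remap(g,q[:,0][None],q[:,1][None],1)[0]
        k=int(np.argmin(np.where((r>R*.8)&(r<R*1.2),v,999))); i=k
        if v[k]>75: continue
        while i>0 and v[i]<100:i-=1
        j=k
        while j<len(r)-1 and v[j]<100:j+=1
        if i>0: inn.append(q[i])
        if j<len(r)-1: out.append(q[j])
    for P,z,rr in((inn,37,28.5),(out,30,32.5)):
        if len(P)>6: f=fitc(cast(c,P,z),rr); print("ring-tcp",len(P),f[0]-p[:2].round(1),f[1])
E
python3 -c "from chk import run; run(33.1,'w9')"
```

```text
20.6 [609.7 -84.9  31.6] [-0.6  0.6 -1.2] 48.945235811884785 20.97358614206314
dish-tcp (array([ 0.7, -0.5]), np.float64(0.12))
ring-tcp 31 [1.7 0. ] 0.1
ring-tcp 31 [ 1.7 -1.1] 0.11
```

>>> {"name": "servo_tool", "arguments": {
  "moves": [
    [[0, 0.001, 0], 0],
    [[0, 0.001, 0.005], 0],
    [[0, 0.001, 0.011], 0],
    [[0, 0.001, 0.017], 0],
    [[0, 0.001, 0.021], 0],
    [[0, 0.001, 0.024], 0],
    [[0, 0.001, 0.026], 0],
    [[0, 0.001, 0.028], 0],
    [[0, 0.001, 0.029], 0],
    [[0, 0.001, 0.03], 0]
  ]
}}

```text
time: 21.48
eef_pos: [611.3, -85.3, 1.6]
ee_rot: [2.301, 2.139, 0.0]
ft_force: [-0.1, -0.0, -1.0]
gripper_width: 0.572
gripper_force: 21.0
```

Clear inside the ring with no contact. I lower the rest in small steps.

>>> {"name": "servo_tool", "arguments": {
  "moves": [
    [[0, 0, 0.0005], 0],
    [[0, 0, 0.001], 0],
    [[0, 0, 0.0015], 0],
    [[0, 0, 0.002], 0],
    [[0, 0, 0.0025], 0],
    [[0, 0, 0.003], 0],
    [[0, 0, 0.0033], 0],
    [[0, 0, 0.0036], 0],
    [[0, 0, 0.0036], 0],
    [[0, 0, 0.0036], 0]
  ]
}}

```text
time: 22.32
eef_pos: [611.2, -85.3, -2.0]
ee_rot: [2.301, 2.139, -0.0]
ft_force: [-0.2, -0.6, -1.4]
gripper_width: 0.573
gripper_force: 21.0
```

>>> {"name": "servo_tool", "arguments": {
  "moves": [
    [[0, 0, 0.0002], 0],
    [[0, 0, 0.0004], 0],
    [[0, 0, 0.0006], 0],
    [[0, 0, 0.0008], 0],
    [[0, 0, 0.0008], 0],
    [[0, 0, 0.0008], 0],
    [[0, 0, 0.0008], 0],
    [[0, 0, 0.0008], 0],
    [[0, 0, 0.0008], 0],
    [[0, 0, 0.0008], 0]
  ]
}}

```text
time: 23.15
eef_pos: [611.2, -85.3, -2.8]
ee_rot: [-2.301, -2.139, -0.0]
ft_force: [-0.5, 0.6, -1.0]
gripper_width: 0.571
gripper_force: 21.1
```

>>> {"name": "servo_tool", "arguments": {
  "moves": [
    [[0, 0, 0.0002], 0],
    [[0, 0, 0.0004], 0],
    [[0, 0, 0.0006], 0],
    [[0, 0, 0.0007], 0],
    [[0, 0, 0.0007], 0],
    [[0, 0, 0.0007], 0],
    [[0, 0, 0.0007], 0],
    [[0, 0, 0.0007], 0],
    [[0, 0, 0.0007], 0],
    [[0, 0, 0.0007], 0]
  ]
}}

```text
time: 23.98
eef_pos: [611.3, -85.4, -2.9]
ee_rot: [2.301, 2.139, -0.0]
ft_force: [-2.2, -0.4, 5.1]
gripper_width: 0.572
gripper_force: 21.6
```

Seated (5 N contact). I release and lift.

>>> {"name": "servo_tool", "arguments": {
  "moves": [
    [[0, 0, 0], 0],
    [[0, 0, 0], 0],
    [[0, 0, 0], 0],
    [[0, 0, 0], 0],
    [[0, 0, -0.002], 0],
    [[0, 0, -0.008], 0],
    [[0, 0, -0.018], 0],
    [[0, 0, -0.03], 0],
    [[0, 0, -0.045], 0],
    [[0, 0, -0.055], 0]
  ],
  "fingers": 0.066
}}

```text
time: 24.82
eef_pos: [612.2, -85.3, 54.1]
ee_rot: [2.299, 2.138, 0.002]
ft_force: [0.6, -1.0, -0.4]
gripper_width: 0.77
gripper_force: 0.0
```

```bash
python3 - <<'E'
from ring import *
from station import read_state,cams
s=read_state(); p=s["eef_pos"]; print(s["time"],np.round(p,1),np.round(s["ft_force"],1),s["gripper_width"]*85.4)
c=cams.read_camera("wrist"); np.savez("w10",**c); im=c["img"].astype(int)
# dish: bluish-white vs warm carriage?
u=proj(c,[[611.3,-85.5,48]])[0].round().astype(int); print(u,im[u[1],u[0]], im[u[1]-70,u[0]] if u[1]>70 else None)
g=cv2.GaussianBlur(c["img"],(3,3),0).mean(2)
e=lambda a,z,r:None
for R0,z,nm in((25,48,"dish top"),(32.5,37,"ring")): print(nm,[proj(c,[[611.3+R0*np.cos(a),-85.5+R0*np.sin(a),z]])[0].round(0).tolist() for a in (0,1.57,3.14,4.71)])
# boundary between dish/ring dark gap: inner dark annulus
m=(g<90).astype(np.uint8); 
cn,h=cv2.findContours(m,cv2.RETR_CCOMP,cv2.CHAIN_APPROX_NONE)
for k,q in enumerate(cn):
    if cv2.contourArea(q)>1500 and cv2.pointPolygonTest(q,(float(u[0]),float(u[1])),False)>0: print(h[0][k][3]>=0,cv2.fitEllipse(q),cast(c,[cv2.fitEllipse(q)[0]],48)[0].round(1))
E
```

```text
24.8167 [612.2 -85.3  54.1] [ 0.6 -1.  -0.4] 65.76352750312077
[248 218] [209 212 219] [215 215 210]
dish top [[291.0, 215.0], [245.0, 176.0], [206.0, 220.0], [251.0, 256.0]]
ring [[301.0, 208.0], [245.0, 160.0], [196.0, 215.0], [252.0, 259.0]]
```

>>> {"name": "servo_tool", "arguments": {
  "moves": [
    [[-0.004, 0, -0.003], 0],
    [[-0.013, 0, -0.005], 0],
    [[-0.027, 0, -0.005], 0],
    [[-0.043, 0, -0.005], 0],
    [[-0.059, 0, -0.005], 0],
    [[-0.075, 0, -0.005], 0],
    [[-0.089, -0.0005, -0.005], 0],
    [[-0.099, -0.0005, -0.005], 0],
    [[-0.104, -0.0005, -0.005], 0],
    [[-0.105, -0.0005, -0.005], 0]
  ]
}}

```text
time: 25.7
eef_pos: [602.6, -191.7, 56.1]
ee_rot: [-2.303, -2.137, 0.001]
ft_force: [0.1, -0.0, 0.5]
gripper_width: 0.769
gripper_force: 0.0
```

```bash
python3 - <<'E'
from ring import *
from station import read_state,cams
s=read_state(); p=s["eef_pos"]; print(s["time"],np.round(p,1),np.round(s["ft_force"],1),s["gripper_width"]*85.4)
c=cams.read_camera("wrist"); np.savez("w11",**c); im=c["img"].astype(int)
X=[603.2,-190.2]
for z in (36,74): print(z,[proj(c,[[X[0]+9*a,X[1]+9*b,z]])[0].round(0).tolist() for a,b in((0,0),(1,0),(-1,0),(0,1),(0,-1))])
# coarse luminance map around the knob
u=proj(c,[[*X,60]])[0].round().astype(int)
g=cv2.GaussianBlur(c["img"],(3,3),0).max(2)
print(u); 
for r in range(u[1]-48,u[1]+60,5): print(r,' '.join(f"{g[r,k]:3d}" for k in range(u[0]-60,u[0]+62,5)))
# dish/recess check
b=(im[...,2]-im[...,0]>3)&(im.min(2)>120); b[u[1]-60:]=0
for ce,st,l in blobs(cv2.medianBlur(b.astype(np.uint8),5),1000): print("dish",ce,st,cast(c,[ce],46)[0])
E
```

```text
25.7 [ 602.6 -191.7   56.1] [ 0.1 -0.   0.5] 65.69739895947625
36 [[251.0, 207.0], [265.0, 206.0], [237.0, 208.0], [250.0, 193.0], [252.0, 220.0]]
74 [[251.0, 231.0], [268.0, 230.0], [233.0, 232.0], [249.0, 214.0], [252.0, 247.0]]
[251 221]
173 214 212 214 213 215 212 214 214 215 218 217 218 217 219 218 215 215 218 215 218 217 218 218 215 218
178 214 212 214 213 214 212 215 213 214 214 213 214 213 215 218 214 216 218 214 218 217 218 218 215 218
183 214 212 214 213 214 211 214 212 212 215 213 214 213 214 216 210 212 213 210 214 212 214 215 215 217
188 213 212 214 212 214 211 214 212 213 215 212 214 213 215 215 210 211 214 210 214 212 214 213 215 217
193 213 211 213 212 214 211 213 213 212 214 212 208 155 193 214 210 210 212 210 214 212 215 214 214 217
198 212 210 211 212 213 210 212 212 212 214 171  15  19  20  75 210 211 213 209 213 212 214 214 215 215
203 212 211 212 212 213 210 212 212 212 215  17  20  20  17  17 172 210 213 210 213 212 214 213 215 216
208 212 210 211 212 212 210 212 212 211 202  18  19  20  18  17 109 210 213 209 212 211 214 213 216 215
213 211 211 211 212 212 209
[... 1138 characters left out ...]
29  31  25  17  20  14  20  20  14  16  18  19  20  17  19  19  18  19  18  15  21
273  24  27  28  28  25  26  27  19  18  21  20  20  19  20  20  20  15  17  16  19  18  18  18  14  17
278  29  27  26  27  26  19  18  17  18  21  22  20  20  19  19  19  19  22  22  20  15  18  19  21  18
dish [191.02123288  57.93972603] [ 180    0   23  141 1460] [ 578.18789462 -101.8617983    46.        ]
dish [252.5323082   32.56208081] [ 204    0   98   75 6113] [611.38523802 -91.98756937  46.        ]
dish [214.22005842  98.61051607] [ 204   66   22   72 1027] [ 588.23046121 -123.38502652   46.        ]
dish [246.98265249 116.64073867] [ 230   85   34   76 1787] [ 605.2327616 -134.2731749   46.       ]
```

>>> {"name": "servo_tool", "arguments": {
  "moves": [
    [[0.001, 0.0005, 0.004], 0],
    [[0.001, 0.0005, 0.012], 0],
    [[0.001, 0.0005, 0.021], 0],
    [[0.001, 0.0005, 0.03], 0],
    [[0.001, 0.0005, 0.038], 0],
    [[0.001, 0.0005, 0.045], 0],
    [[0.001, 0.0005, 0.05], 0],
    [[0.001, 0.0005, 0.053], 0],
    [[0.001, 0.0005, 0.054], 0],
    [[0.001, 0.0005, 0.054], 0]
  ]
}}

```text
time: 26.58
eef_pos: [603.6, -189.1, 2.3]
ee_rot: [-2.301, -2.139, 0.0]
ft_force: [-0.5, -1.0, 1.3]
gripper_width: 0.773
gripper_force: 0.0
```

>>> {"name": "servo_tool", "arguments": {
  "moves": [
    [[0, 0, 0], 0],
    [[0, 0, 0], 0],
    [[0, 0, 0], 0],
    [[0, 0, 0], 0],
    [[0, 0, 0], 0],
    [[0, 0, 0], 0],
    [[0, 0, 0], 0],
    [[0, 0, 0], 0],
    [[0, 0, 0], 0],
    [[0, 0, 0], 0]
  ],
  "fingers": 0.0,
  "squeeze": 50
}}

```text
time: 27.42
eef_pos: [602.9, -189.2, 3.0]
ee_rot: [-2.301, -2.138, 0.002]
ft_force: [-3.7, -0.0, 4.3]
gripper_width: 0.194
gripper_force: 48.7
```

>>> {"name": "servo_tool", "arguments": {
  "moves": [
    [[0.001, 0, 0], 0],
    [[0.003, 0, 0], 0],
    [[0.007, 0, 0], 0],
    [[0.013, 0, 0], 0],
    [[0.02, 0, 0], 0],
    [[0.028, 0, 0], 0],
    [[0.036, 0, 0], 0],
    [[0.044, 0, 0], 0],
    [[0.052, 0, 0], 0],
    [[0.06, 0, 0], 0]
  ]
}}

```text
time: 28.25
eef_pos: [607.0, -132.1, 3.0]
ee_rot: [2.302, 2.135, -0.005]
ft_force: [-4.5, -5.5, 5.0]
gripper_width: 0.195
gripper_force: 48.8
```

>>> {"name": "servo_tool", "arguments": {
  "moves": [
    [[0.007, 0, 0], 0],
    [[0.014, 0, 0], 0],
    [[0.02, 0, 0], 0],
    [[0.025, 0, 0], 0],
    [[0.029, 0, 0], 0],
    [[0.032, 0, 0], 0],
    [[0.034, 0, 0], 0],
    [[0.036, 0, 0], 0],
    [[0.038, 0, 0], 0],
    [[0.04, 0, 0], 0]
  ]
}}

```text
time: 29.08
eef_pos: [609.9, -91.8, 3.0]
ee_rot: [2.302, 2.136, -0.005]
ft_force: [-4.1, -5.2, 5.7]
gripper_width: 0.193
gripper_force: 48.8
```

```bash
python3 - <<'E'
from ring import *
from station import read_state,cams
s=read_state(); p=s["eef_pos"]; print(s["time"],np.round(p,1),np.round(s["ft_force"],1),s["gripper_width"]*85.4)
# ring shift & lens position along rail, in the top view
c=dict(np.load("top0.npz")); im=c["img"].astype(int)
g=im.max(2); x0,y0=228,138
for r in range(y0,y0+32,2): print(r,' '.join(f"{v:3d}" for v in g[r,x0:x0+40:2]))
E
```

```text
29.0833 [609.9 -91.8   3. ] [-4.1 -5.2  5.7] 16.44041736226553
138  26 114 169 183 239 175  52  25  38 112 217 193 124  88 120 166 120 111 110 110
140  32 129 171 146 194 240 231 229 230 235 204 114 112  86 118 163 120 110 110 112
142  49 151 175 153 113 160 208 223 209 161 111 101 101  85 140 152 110 111 111 111
144  43 127 148 142 117 113 113 109 104 100 101 101  99  86 138 150 110 111 111 112
146  26  39  47  64 111 114 110 107 103 102 101  99  80  82 137 148 109 111 111 113
148  24  26  24  32  94 113 109 107 102 102 103  99  59  52  78  86  74  84  91  98
150  36  29  27  22  43  92 108 105 103 101  97  88  40  25  24  28  25  27  34  38
152 229 228 210 167 125  59  66  83  75  67  40  23  24  22  25  22  14  14  15  16
154 241 241 241 241 241 116  30  35  26  21  20  36 106 125 119  70  51  24  19  17
156 225 237 240 240 240 137  13  19  18  16  13  84 231 238 202 168 161 156 157 131
158 225 229 240 240 240 170  14  12  15  13   9  96 234 225 176 175 176 177 178 178
160 170 209 240 240 240 218  71  12  10   9  42 179 235 220 178 179 176 177 176 176
162 240 239 241 240 240 238 214 124  76  92 183 213 177 175 174 174 173 174 174 174
164 240 240 240 241 240 237 238 235 229 232 235 169 175 178 177 175 174 174 171 171
166 240 240 240 240 240 238 238 238 238 238 218 149 172 176 174 174 173 174 173 173
168 240 241 241 241 240 237 238 237 237 237 231 174 174 177 178 176 176 176 174 174
```

>>> {"name": "servo_tool", "arguments": {
  "moves": [
    [[0.002, 0, 0], 0],
    [[0.005, 0, 0], 0],
    [[0.008, 0, 0], 0],
    [[0.012, 0, 0], 0],
    [[0.016, 0, 0], 0],
    [[0.02, 0, 0], 0],
    [[0.023, 0, 0], 0],
    [[0.026, 0, 0], 0],
    [[0.028, 0, 0], 0],
    [[0.03, 0, 0], 0]
  ]
}}

```text
time: 29.92
eef_pos: [612.1, -61.7, 3.0]
ee_rot: [2.302, 2.137, -0.005]
ft_force: [-4.5, -4.8, 7.2]
gripper_width: 0.195
gripper_force: 48.9
```

>>> {"name": "servo_tool", "arguments": {
  "moves": [
    [[0.0005, 0, 0], 0],
    [[0.001, 0, 0], 0],
    [[0.0015, 0, 0], 0],
    [[0.002, 0, 0], 0],
    [[0.0025, 0, 0], 0],
    [[0.003, 0, 0], 0],
    [[0.0035, 0, 0], 0],
    [[0.004, 0, 0], 0],
    [[0.0045, 0, 0], 0],
    [[0.005, 0, 0], 0]
  ]
}}

```text
time: 30.75
eef_pos: [612.5, -56.6, 3.0]
ee_rot: [2.302, 2.137, -0.005]
ft_force: [-5.2, -5.4, 6.3]
gripper_width: 0.195
gripper_force: 48.9
```

Still about 5 N of drag. I go on in 3 mm steps, one call at a time.

>>> {"name": "servo_tool", "arguments": {
  "moves": [
    [[0.0003, 0, 0], 0],
    [[0.0006, 0, 0], 0],
    [[0.0009, 0, 0], 0],
    [[0.0012, 0, 0], 0],
    [[0.0015, 0, 0], 0],
    [[0.0018, 0, 0], 0],
    [[0.0021, 0, 0], 0],
    [[0.0024, 0, 0], 0],
    [[0.0027, 0, 0], 0],
    [[0.003, 0, 0], 0]
  ]
}}

```text
time: 31.58
eef_pos: [612.8, -52.5, 3.0]
ee_rot: [2.302, 2.138, -0.003]
ft_force: [-4.3, -0.7, 6.9]
gripper_width: 0.194
gripper_force: 48.9
```

>>> {"name": "servo_tool", "arguments": {
  "moves": [
    [[0.0002, 0, 0], 0],
    [[0.0004, 0, 0], 0],
    [[0.0006, 0, 0], 0],
    [[0.0008, 0, 0], 0],
    [[0.001, 0, 0], 0],
    [[0.0012, 0, 0], 0],
    [[0.0014, 0, 0], 0],
    [[0.0016, 0, 0], 0],
    [[0.0018, 0, 0], 0],
    [[0.002, 0, 0], 0]
  ]
}}

```text
time: 32.42
eef_pos: [613.1, -49.5, 3.0]
ee_rot: [-2.301, -2.139, 0.002]
ft_force: [-3.2, -0.1, 5.6]
gripper_width: 0.193
gripper_force: 48.8
```

>>> {"name": "servo_tool", "arguments": {
  "moves": [
    [[0.0002, 0, 0], 0],
    [[0.0004, 0, 0], 0],
    [[0.0006, 0, 0], 0],
    [[0.0008, 0, 0], 0],
    [[0.001, 0, 0], 0],
    [[0.001, 0, 0], 0],
    [[0.001, 0, 0], 0],
    [[0.001, 0, 0], 0],
    [[0.001, 0, 0], 0],
    [[0.001, 0, 0], 0]
  ]
}}

```text
time: 33.25
eef_pos: [613.1, -48.7, 3.0]
ee_rot: [-2.301, -2.139, 0.002]
ft_force: [-3.8, -1.1, 6.2]
gripper_width: 0.192
gripper_force: 48.8
```

>>> {"name": "servo_tool", "arguments": {
  "moves": [
    [[0.0002, 0, 0], 0],
    [[0.0004, 0, 0], 0],
    [[0.0006, 0, 0], 0],
    [[0.0008, 0, 0], 0],
    [[0.001, 0, 0], 0],
    [[0.001, 0, 0], 0],
    [[0.001, 0, 0], 0],
    [[0.001, 0, 0], 0],
    [[0.001, 0, 0], 0],
    [[0.001, 0, 0], 0]
  ]
}}

```text
time: 34.08
eef_pos: [613.2, -47.8, 3.0]
ee_rot: [-2.301, -2.139, 0.002]
ft_force: [-4.4, -1.3, 4.8]
gripper_width: 0.2
gripper_force: 48.8
```

>>> {"name": "servo_tool", "arguments": {
  "moves": [
    [[0.0002, 0, 0], 0],
    [[0.0004, 0, 0], 0],
    [[0.0006, 0, 0], 0],
    [[0.0008, 0, 0], 0],
    [[0.001, 0, 0], 0],
    [[0.001, 0, 0], 0],
    [[0.001, 0, 0], 0],
    [[0.001, 0, 0], 0],
    [[0.001, 0, 0], 0],
    [[0.001, 0, 0], 0]
  ]
}}

```text
time: 34.92
eef_pos: [613.2, -46.8, 3.0]
ee_rot: [-2.301, -2.139, 0.002]
ft_force: [-3.5, 0.1, 6.1]
gripper_width: 0.192
gripper_force: 48.8
```

>>> {"name": "servo_tool", "arguments": {
  "moves": [
    [[0.0002, 0, 0], 0],
    [[0.0004, 0, 0], 0],
    [[0.0006, 0, 0], 0],
    [[0.0008, 0, 0], 0],
    [[0.001, 0, 0], 0],
    [[0.001, 0, 0], 0],
    [[0.001, 0, 0], 0],
    [[0.001, 0, 0], 0],
    [[0.001, 0, 0], 0],
    [[0.001, 0, 0], 0]
  ]
}}

```text
time: 35.75
eef_pos: [613.3, -45.8, 3.0]
ee_rot: [-2.301, -2.139, 0.002]
ft_force: [-4.9, -1.1, 5.7]
gripper_width: 0.192
gripper_force: 48.8
```

>>> {"name": "servo_tool", "arguments": {
  "moves": [
    [[0.0001, 0, 0], 0],
    [[0.0002, 0, 0], 0],
    [[0.0003, 0, 0], 0],
    [[0.0004, 0, 0], 0],
    [[0.0005, 0, 0], 0],
    [[0.0006, 0, 0], 0],
    [[0.0007, 0, 0], 0],
    [[0.0008, 0, 0], 0],
    [[0.0009, 0, 0], 0],
    [[0.001, 0, 0], 0]
  ]
}}

```text
time: 36.58
eef_pos: [613.3, -45.2, 3.0]
ee_rot: [-2.301, -2.139, 0.003]
ft_force: [-4.3, -0.9, 5.3]
gripper_width: 0.194
gripper_force: 48.8
```

>>> {"name": "servo_tool", "arguments": {
  "moves": [
    [[0.0001, 0, 0], 0],
    [[0.0002, 0, 0], 0],
    [[0.0003, 0, 0], 0],
    [[0.0004, 0, 0], 0],
    [[0.0005, 0, 0], 0],
    [[0.0006, 0, 0], 0],
    [[0.0007, 0, 0], 0],
    [[0.0008, 0, 0], 0],
    [[0.0009, 0, 0], 0],
    [[0.001, 0, 0], 0]
  ]
}}

```text
time: 37.42
eef_pos: [613.4, -44.8, 3.0]
ee_rot: [2.301, 2.138, -0.004]
ft_force: [-4.6, -3.3, 5.6]
gripper_width: 0.194
gripper_force: 48.9
```

The climb starts here, so the low-drag zone runs from about -49.3 to -45.2. I go back to its middle.

>>> {"name": "servo_tool", "arguments": {
  "moves": [
    [[-0.0004, 0, 0], 0],
    [[-0.0008, 0, 0], 0],
    [[-0.0012, 0, 0], 0],
    [[-0.0016, 0, 0], 0],
    [[-0.002, 0, 0], 0],
    [[-0.0024, 0, 0], 0],
    [[-0.0026, 0, 0], 0],
    [[-0.0026, 0, 0], 0],
    [[-0.0026, 0, 0], 0],
    [[-0.0026, 0, 0], 0]
  ]
}}

```text
time: 38.25
eef_pos: [613.4, -45.5, 3.0]
ee_rot: [-2.3, -2.139, 0.001]
ft_force: [-4.7, 1.1, 5.5]
gripper_width: 0.197
gripper_force: 48.8
```

```bash
python3 - <<'E'
from ring import *
from station import read_state,cams
s=read_state(); p=s["eef_pos"]; print(s["time"],np.round(p,1),np.round(s["ft_force"],1),np.round(s["dq"],3),s["gripper_width"]*85.4,s["gripper_force"])
c=cams.read_camera("wrist"); np.savez("w12",**c); im=c["img"].astype(int)
# expected dish outline & recess rel. to knob, dish check
R=np.array([p[0]+7.4+.5,p[1]+104.7]); u=proj(c,[[*R,48]])[0]; print("dish px exp",u, [proj(c,[[R[0]+a,R[1]+b,48]])[0].round(0).tolist() for a,b in((25,0),(-25,0),(0,25),(0,-25))])
a=np.load("w11.npz"); 
for n in ("w11","w12"):
    d=np.load(n+".npz")["img"].astype(int); print(n,d[0:100:8,250].min(1).tolist(), [d[40,k].min() for k in range(180,330,8)])
t=cams.read_camera("top"); b=np.load("top0.npz")["img"]; 
for q in [(339.9,232),(197.9,232.4),(225,215),(298,230),(115,211)]:
    x,y=map(int,q); print(q,b[y,x],t["img"][y,x])
x,y=255,234; print("old dish spot",t["img"][y,x])
E
```

```text
38.25 [613.4 -45.5   3. ] [-4.7  1.1  5.5] [-0.001  0.    -0.001 -0.     0.     0.002 -0.   ] 16.78816032232789 48.79262566566467
dish px exp [250.08553844  -7.47243172] [[320.0, -13.0], [181.0, -2.0], [245.0, -89.0], [255.0, 66.0]]
w11 [206, 205, 207, 205, 205, 205, 205, 207, 207, 187, 65, 163, 213] [np.int64(200), np.int64(210), np.int64(81), np.int64(201), np.int64(207), np.int64(205), np.int64(206), np.int64(205), np.int64(206), np.int64(205), np.int64(207), np.int64(205), np.int64(206), np.int64(206), np.int64(205), np.int64(93), np.int64(117), np.int64(211), np.int64(207)]
w12 [203, 206, 206, 206, 207, 206, 208, 208, 207, 185, 41, 44, 156] [np.int64(42), np.int64(30), np.int64(210), np.int64(207), np.int64(208), np.int64(207), np.int64(205), np.int64(207), np.int64(208), np.int64(207), np.int64(206), np.int64(208), np.int64(206), np.int64(208), np.int64(206), np.int64(207), np.int64(205), np.int64(62), np.int64(155)]
(339.9, 232) [226 228 234] [77 66 55]
(197.9, 232.4) [238 240 243] [238 240 242]
(225, 215) [168 103  59] [168 104  60]
(298, 230) [165 100  57] [166 103  59]
(115, 211) [216 160  64] [217 162  65]
old dish spot [26 26 27]
```

>>> {"name": "servo_tool", "arguments": {
  "moves": [
    [[-0.0003, 0, 0], 0],
    [[-0.0006, 0, 0], 0],
    [[-0.0009, 0, 0], 0],
    [[-0.0012, 0, 0], 0],
    [[-0.0012, 0, 0], 0],
    [[-0.0012, 0, 0], 0],
    [[-0.0012, 0, 0], 0],
    [[-0.0012, 0, 0], 0],
    [[-0.0012, 0, 0], 0],
    [[-0.0012, 0, 0], 0]
  ]
}}

```text
time: 39.18
eef_pos: [613.2, -46.7, 3.0]
ee_rot: [-2.3, -2.139, 0.001]
ft_force: [-4.0, 1.6, 6.3]
gripper_width: 0.197
gripper_force: 48.8
```

>>> {"name": "servo_tool", "arguments": {
  "moves": [
    [[-0.0003, 0, 0], 0],
    [[-0.0006, 0, 0], 0],
    [[-0.0006, 0, 0], 0],
    [[-0.0006, 0, 0], 0],
    [[-0.0006, 0, 0], 0],
    [[-0.0005, 0, 0], 0],
    [[-0.0004, 0, 0], 0],
    [[-0.0004, 0, 0], 0],
    [[-0.0004, 0, 0], 0],
    [[-0.0004, 0, 0], 0]
  ]
}}

```text
time: 40.02
eef_pos: [613.2, -47.2, 3.0]
ee_rot: [-2.3, -2.139, 0.001]
ft_force: [-2.9, 1.5, 5.3]
gripper_width: 0.194
gripper_force: 48.8
```

```bash
python3 - <<'E'
from ring import *
from station import read_state,cams,ctrl
for i in range(3):
    c=cams.read_camera("wrist"); s=read_state(); print(np.round(s["eef_pos"],1),np.round(s["ft_force"],1))
np.savez("w13",**c); g=cv2.GaussianBlur(c["img"],(3,3),0).mean(2)
h=np.load("w12.npz"); k=cv2.GaussianBlur(h["img"],(3,3),0).mean(2)
# dish rim/ring edge row near column 250 (relative dish-tool motion) and dish-ring gap symmetry
for n,q in(("w12",k),("w13",g)):
    col=q[60:110,250]; row=q[30,150:360]; print(n,"ring rows",60+np.where(col<100)[0][[0,-1]],"ring cols row30",150+np.where(row<100)[0])
E
```

```text
[613.2 -47.2   3. ] [-3.2  1.   5.2]
[613.2 -47.3   3. ] [-4.1  1.3  5.9]
[613.2 -47.2   3. ] [-4.3  1.4  6.5]
w12 ring rows [80 88] ring cols row30 [176 177 178 179 180 181 182 183 184 185 186 317 318 319 320 321 322 323
 324 325 326 327 328 349 350 351 352 353]
w13 ring rows [80 88] ring cols row30 [176 177 178 179 180 181 182 183 184 185 186 317 318 319 320 321 322 323
 324 325 326 327 328 349 350 351 352 353 354 355 356 357 358 359]
```

```bash
python3 -c "from station import ctrl; print(ctrl.hand_in())"
```

```text
the job is handed in; nothing more can be done
None
```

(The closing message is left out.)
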